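Press a disc by three clicks and hold

ROBOT

A 6-joint arm with a two-finger parallel gripper is mounted at the origin on the work surface. World frame = base frame: x ahead of the robot, y to its left, z up, the work surface at z = 0. Lengths are in mm, angles in rad, forces in N, time in s.
With the tool pointing down it reaches from about 350 to 975 mm from the base axis. Payload 7.1 kg.
Tool frame: the origin (TCP) lies on the centre line of the jaws, within the pads' length; the fingertips stand 17 mm ahead of it and the grasp point (between the pads) lies 2 mm behind it; z points along the fingers, y is the direction in which the jaws open and shut (so a half turn about z gives the same grasp; the last joint's range is limited). The gripper opens to 88 mm and grips with 3 to 60 N. Pads are 20 mm wide; open, the fingers measure 115 mm over their backs; the gripper's body (75 mm by 178 mm) begins 61 mm behind the grasp point.
Start: joints at [-1.171, 0.423, 1.63, -0, 1.089, -0.019], TCP at [254.18, -570.962, 239.675] pointing down, gripper open.
Joint ranges: [-3, 3], [-0.9, 2.11], [0.09, 2.58], [-1.31, 4.45], [0.11, 2.69], [-2.54, 2.54]. Speed limits (rad/s): [2.39, 2.39, 3.01, 3.14, 3.14, 3.14].

INTERFACE

Orientations are given as a rotation vector (axis times angle).
In Python, from workcell import ctrl, imaging, workorder gives the robot as it stands. The module is installed in compiled form; this text tells all that it offers.
- The arm moves only by the shell command python3 -m crank 'ROWS' [OPENING]. ROWS is JSON, a list of rows, each an object with "travel": the shift along the tool's x, y, z as a fraction of full scale, a list of three; "turn": the turn about the tool's z as a fraction of full scale. In form: [{"travel": [dx, dy, dz], "turn": turn}, ...]. A call has 1 to 20 rows; each row shifts and turns the pose as measured when the row begins, along the tool's axes as they then stand; what a row does not reach is not made up. Full scale, the value 1, is 5 cm for a shift and 0.1 rad for a turn. A row lasts 1/10 s, in which the tool goes at most 50 mm and 8.59 degrees, less where a joint would pass 70% of its speed; a pose out of reach is approached as far as the arm can. A call with a number of a shift or a turn outside -1 to 1 is refused whole. A call with a gripper value outside its range is refused whole. OPENING is the gripper command: -1 is shut, 1 is fully open, values between are in proportion, set as the call begins (- or left out, the last holds). The fingers move at their own pace and stop on an object; the grip force is fixed at half the most. Time passes only in rows, so rows that do not move let the fingers close. It gives the time, the measured TCP pose, the force and the opening at its end, in the units of the state.
- ctrl.get_obs(): the state, without advancing time (a new reading comes with each control period).
- imaging.get_image(name): name is "side" or "top"; returns the picture (420x560x3 uint8, blue, green, red); there is no depth.
- imaging.camera_info(name): a dict with "camera_matrix" (3x3 intrinsics, pixels), "rvec" (rotation vector, rad) and "tvec" (3), from world to camera coordinates, as OpenCV has them. Camera axes: x right, y down, z forward; pixel columns grow to the right and rows downward; lengths in mm; the calibration is good to about 2 mm. A picture is of the moment at which its call begins. camera_info takes no time and is no camera call.
- workorder.close_job(): hands the job in, once; it reports no verdict.
The state is a dict: "t": time; "qpos": joint angles; "qvel": joint speeds; "joint_torque": joint torques, N m; "ee_pos": TCP position; "orientation": TCP orientation; "ft_force": force on the tool from outside, world axes, zero at the start; "moment": the same for the moment, N m; "width": finger opening in mm.
Only numpy, scipy, OpenCV 4.12 (cv2) and the standard library are available. Lean on these libraries where they do the work, as an engineer would, in place of code of your own. Each camera call takes 0.05 s, during which the arm holds its last target.

TASK

Press the brass disc that lies on the die of the small hand press: bring the press lever down by its wooden handle until you feel the punch meet the disc, then keep going through exactly three clicks of the ratchet, never a fourth, and stop just after the third. Finish while still holding the lever down there, since it springs back up when let go. Leave the other things on the bench where they are.

Things in the scene. Friction and masses are not known exactly. Their poses are not given: they have to be found in the camera images.
- press: Grey C-frame hand press fixed to the bench: base plate 130 (x) x 240 (y) x 25 mm, head 66 mm wide, up to 260 mm above the bench. Origin on the bench under the vertical axis of ram and punch. Its y axis points from the open throat to the column; the lever lies on the +x side of the head and sticks out to -y. Its place and yaw vary.
- lever: The press lever, a 16 mm steel rod. Origin on its level hinge axis, which runs along the press's x axis through (55, 30, 210) mm in the press frame. Fully up, its axes are the press's and the rod rises 0.5 rad above level; it turns down by up to 1.0 rad (positive about x). Until the punch meets the disc it moves freely (under 4 N at the handle) and stays where left.
- handle (a point): Middle of the lever's cross handle: a wooden bar 24 mm thick and 70 mm long, parallel to the hinge axis and 210 mm from it. It starts 285 to 315 mm above the bench and goes down on an arc of 210 mm radius; it can be pushed down from above with shut fingertips or pinched across its 24 mm.
- ram_foot (a point): Centre of the lower end of the ram, the 38 mm steel collar above the punch. The lever drives the ram straight down by 63 mm per radian (0.3 mm per mm of handle travel).
- punch: The sprung punch, 22 mm thick, sticking out 45 mm below the ram foot; origin at the point level with the ram foot when not pushed in. Once it meets the disc it gives, over a row of even notches that click: the first click comes about 15 mm of handle travel after the meeting, then one each 30 mm. Its spring drives the lever back up, clicking, when let go.
- disc (a point): Centre of the top of the 40 mm brass disc on a steel die (64 mm across) under the punch; its height varies, best found by touch. On meeting it the push needed at the handle jumps by about 5 N. Before each click it climbs on to 10 to 18 N, then falls by 5 N or more within 10 mm; no clicks come before the meeting. A fourth click spoils the disc.
- screwdriver: a 150 mm screwdriver lying beside the press (bystander)
- tealight: a tealight candle in a metal cup, 38 mm across, 22 mm high, near the press (bystander)
- bench_block: a square steel bench block, 100 x 100 x 30 mm (bystander)
- hammer: a 240 mm hammer lying on the bench (bystander)
- stand: a black stepped round stand, 104 mm across, 80 mm high, with a short side arm (bystander)
- jar: a glass jar with a metal cap, 64 mm across, 75 mm high (bystander)
- brick: a white soldering brick, 150 x 100 x 30 mm (bystander)

How it is judged (in metres and radians):
On the way, in this order (a step that is already met when the one before it is completed fails the run):
1. the fingers on the lever have brought the punch onto the disc and it begins to give (z of ram_foot in the frame of disc below 0.044 m and contact force between the fingers and lever above 2 N).
2. the lever has been pushed past its third click (z of ram_foot in the frame of disc below 0.0235 m and contact force between the fingers and lever above 2 N), for 0.1 s.
At the end, for the whole second after the job is handed in: The fingers still push on the lever with more than 2 N, and the ram foot stands between 14.2 and 23.5 mm above the disc: past the third click (about 23 mm) and short of the fourth (about 13.5 mm) (all of step 2 and z of ram_foot in the frame of disc above 0.0142 m and horizontal distance between ram_foot and disc below 0.005 m); the arm keeps its last pose, push and grip.
It fails at once if the lever is pushed through a fourth click (z of ram_foot in the frame of disc below 0.0132 m).
It fails at once if another thing on the bench is moved by more than 40 mm (distance of any of screwdriver, tealight, bench_block, hammer, stand, jar, brick from where it was at the start of the episode above 0.04 m).
It also fails if it takes over 54 s, if anything falls off the work surface, if the arm or the gripper's body presses on something with over 40 N, if the wrist force passes 120 N, or if a joint passes its speed limit or range.

## Working session

There is one attempt and no reset: what is moved stays moved. The work goes in short steps, Python scripts to look and compute and a shell command to move; the robot and the scene stay as the last step left them, time stands still between calls to the robot, and variables do not carry over. Pictures are saved under pics/ and viewed, and the job is handed in when it is done.

```bash
mkdir -p pics
python3 - <<'E'
from workcell import ctrl, imaging
import cv2
print(ctrl.get_obs())
for n in ("side","top"):
    im=imaging.get_image(n); cv2.imwrite(f"pics/{n}0.png",im); print(n,imaging.camera_info(n))
E
```

```text
{'t': 0.0, 'qpos': array([-1.17098261e+00,  4.23831937e-01,  1.63071745e+00,  3.06337345e-05,
        1.08860360e+00, -1.89934717e-02]), 'qvel': array([ 0.00092492,  0.00087881,  0.00031789, -0.00042185,  0.00044349,
       -0.00077643]), 'joint_torque': array([ 3.47889772e-04, -5.44614780e+01, -2.73669899e+01,  6.43321616e-02,
        2.28518673e-02, -1.54951963e-04]), 'ee_pos': array([ 253.98981846, -570.46228091,  238.89646028]), 'orientation': array([-3.07146571e+00, -6.52722057e-01,  4.21820351e-04]), 'ft_force': array([ 0.63470497, -0.21656449,  0.73951413]), 'moment': array([-0.03114868, -0.01863003, -0.01054856]), 'width': 87.73631885084666}
side {'camera_matrix': array([[470.63597564,   0.        , 283.89918068],
       [  0.        , 470.63597564, 213.23185342],
       [  0.        ,   0.        ,   1.        ]]), 'rvec': array([ 0.46771753, -2.59129728,  1.38948214]), 'tvec': array([ 524.64932847,  271.65694977, 1149.19409342])}
top {'camera_matrix': array([[463.86208931,   0.        , 281.20831875],
       [  0.        , 463.86208931, 210.53275359],
       [  0.        ,   0.        ,   1.        ]]), 'rvec': array([ 2.13069511, -2.18380919,  0.15464428]), 'tvec': array([  16.97092034,  609.17133291, 1518.12118905])}
```

View pics/side0.png

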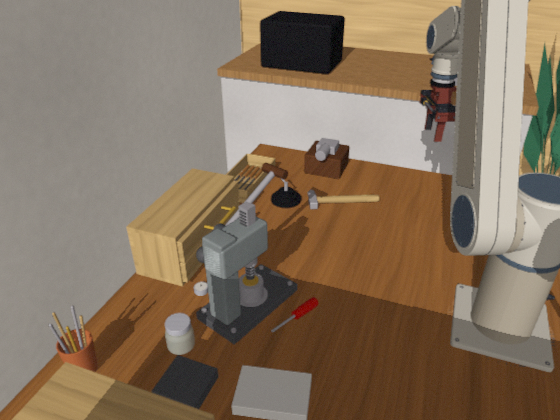

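View pics/top0.png

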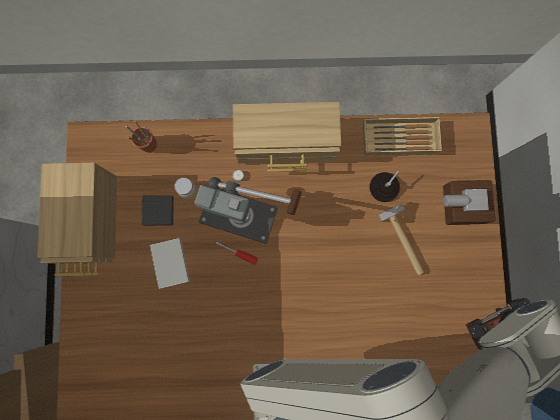

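The side view shows the press at about (235,270), with the dark-wood handle at about (275,171). The top view shows the press at (238,205) and the handle at (294,201). The stand is behind it at (385,187). Next I'll measure the handle and the base.

```bash
cat > h.py <<'E'
import numpy as np, cv2
from workcell import imaging
C={n:imaging.camera_info(n) for n in("side","top")}
def ray(n,p):
    c=C[n];R=cv2.Rodrigues(np.array(c["rvec"]))[0];t=np.array(c["tvec"])
    u=cv2.undistortPoints(np.array([[p]],float),c["camera_matrix"],None)[0,0]
    d=R.T@np.array([u[0],u[1],1]);return -R.T@t,d/np.linalg.norm(d)
def plane(n,p,z):
    o,d=ray(n,p);return o+d*(z-o[2])/d[2]
def tri(ps,pt):
    (a,d),(b,e)=ray("side",ps),ray("top",pt)
    s=np.linalg.lstsq(np.c_[d,-e],b-a,rcond=None)[0]
    P,Q=a+s[0]*d,b+s[1]*e;return (P+Q)/2,np.linalg.norm(P-Q)
def proj(n,P):
    c=C[n];return cv2.projectPoints(np.array([P],float),c["rvec"],c["tvec"],c["camera_matrix"],None)[0][0,0]
E
python3 - <<'E'
import cv2,numpy as np
from h import *
s=cv2.imread("pics/side0.png");t=cv2.imread("pics/top0.png")
cv2.imwrite("pics/sz.png",cv2.resize(s[140:350,180:330],None,fx=2.8,fy=2.8,interpolation=cv2.INTER_CUBIC))
cv2.imwrite("pics/tz.png",cv2.resize(t[150:270,160:320],None,fx=5,fy=5,interpolation=cv2.INTER_CUBIC))
for n,im,(x0,y0,x1,y1) in(("side",s,(255,155,295,190)),("top",t,(280,180,308,222))):
    h=cv2.cvtColor(im,cv2.COLOR_BGR2HSV)[y0:y1,x0:x1]
    print(n);print(h[(y1-y0)//2,::3].tolist())
E
```

```text
side
[[13, 157, 101], [15, 161, 135], [16, 142, 106], [17, 130, 92], [10, 140, 62], [174, 8, 152], [6, 54, 119], [10, 148, 95], [11, 166, 92], [10, 149, 91], [7, 131, 66], [14, 169, 119], [14, 161, 135], [13, 163, 136]]
top
[[10, 13, 114], [150, 2, 144], [20, 5, 155], [15, 3, 173], [12, 139, 86], [10, 126, 77], [10, 127, 58], [13, 138, 96], [14, 148, 93], [14, 138, 96]]
```

View pics/sz.png

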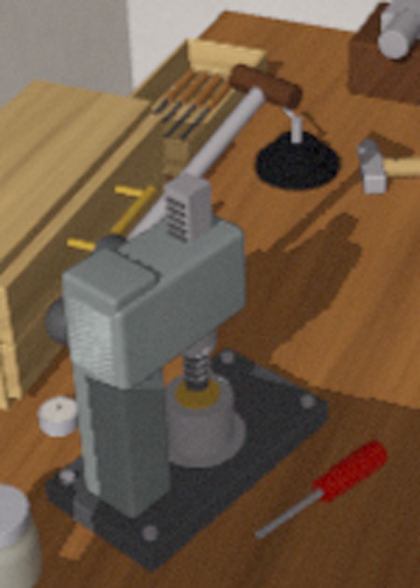

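View pics/tz.png

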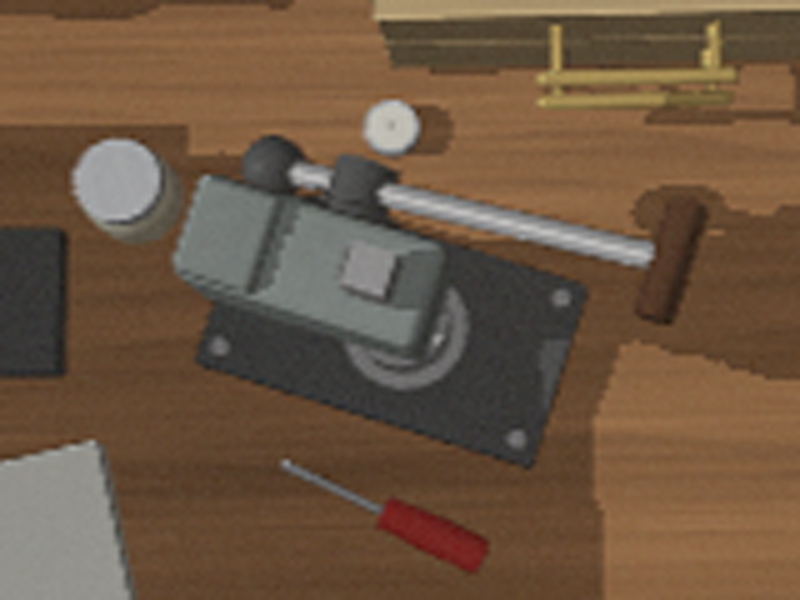

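Run:
```python
import cv2,numpy as np
from h import *
T=lambda x,y:(160+(x-2)/5,150+(y-2)/5); S=lambda x,y:(180+(x-1)/2.8,140+(y-1)/2.8)
far=tri(S(235,77),T(687,204)); near=tri(S(295,96),T(655,318)); mid=tri(S(265,87),T(671,261))
print("far",far,"near",near,"mid",mid,"len",np.linalg.norm(far[0]-near[0]))
a,b,c=[plane("top",T(*p),25) for p in((586,288),(530,466),(198,362))]
print(a,b,c,np.linalg.norm(a-b),np.linalg.norm(b-c))
yd=(c-b)[:2];yd/=np.linalg.norm(yd); xd=np.array([yd[1],-yd[0]])
print("x",xd,"y",yd,"yaw",np.degrees(np.arctan2(xd[1],xd[0])),(a-b)[:2]@xd)
hx=(far[0]-near[0]);print("handle yaw",np.degrees(np.arctan2(hx[1],hx[0])))
# lever rod in image vs hinge
m=mid[0]; 
for rise in (.5,):
    z=m[2]; r=(z-210)/210; print("rise",np.arcsin(r))
    hz=m[:2]+yd*210*np.cos(np.arcsin(r)); print("hinge",hz,"origin",hz-55*xd-30*yd)
    o=hz-55*xd-30*yd; print("corners from origin",[((p[:2]-o)@xd,(p[:2]-o)@yd) for p in(a,b,c)])
print("disc ray plane", plane("side",S(197,393),85), plane("side",S(197,393),95))
```

```text
far (array([631.58615811, -41.16054677, 293.78332611]), np.float64(0.6613161679292305)) near (array([566.3382405 , -21.23862539, 297.11275014]), np.float64(1.3214254784504869)) mid (array([598.72921911, -31.23199551, 294.85141189]), np.float64(1.3521990571264886)) len 68.30269955822634
[623.25003086  16.46615791  25.        ] [503.33602507  56.99464851  25.        ] [579.0685398  279.67275741  25.        ] 126.57775212957839 235.20406878470172
x [ 0.94674429 -0.32198641] y [0.32198641 0.94674429] yaw -18.783097416569337 126.5775235311279
handle yaw -16.978821740910433
rise 0.41594478919473654
hinge [660.58098889 150.63222988] origin [598.85046056 139.93915398]
corners from origin [(np.float64(62.85678110538314), np.float64(-109.04102374719777)), (np.float64(-63.720742425744746), np.float64(-109.2815874679646)), (np.float64(-63.72074242574475), np.float64(125.92248131673712))]
disc ray plane [592.3568491  151.55471831  85.        ] [587.48002425 161.70950223  95.        ]
```

The measurements agree: the handle is 68 mm long, the base 127 x 235 mm, and the press yaw is about -18°. The handle middle is near (599,-31,295). First I'll raise the arm, turn it and shut the fingers.

```bash
python3 -m crank '[{"travel":[0,0,-0.4],"turn":0.93},{"travel":[0,0,-0.4],"turn":0.93},{"travel":[0,0,-0.4],"turn":0.93},{"travel":[0,0,-0.4],"turn":0.93},{"travel":[0,0,-0.4],"turn":0.93},{"travel":[0,0,-0.4],"turn":0.93},{"travel":[0,0,-0.4],"turn":0.93},{"travel":[0,0,-0.4],"turn":0.93}]' -1
cat > st.py <<'E'
import numpy as np,sys
from workcell import ctrl
from scipy.spatial.transform import Rotation as Ro
o=ctrl.get_obs();R=Ro.from_rotvec(o["orientation"]).as_matrix()
print("t",o["t"],"pos",o["ee_pos"].round(1),"F",o["ft_force"].round(1),"w",round(o["width"],1),"yaw x",np.degrees(np.arctan2(R[1,0],R[0,0])).round(1),"zaxis",R[:,2].round(3),"q",o["qpos"].round(2))
if len(sys.argv)>1:
    g=np.array(sys.argv[1:4],float);print("delta tool /50:",((R.T@(g-o["ee_pos"]))/50).round(3))
E
python3 st.py 599 -31 370
```

```text
t: 0.9
ee_pos: [252.8, -567.6, 396.8]
orientation: [-3.078, 0.551, 0.015]
ft_force: [0.6, -0.3, 1.4]
width: 27.0
t 0.9 pos [ 252.8 -567.6  396.8] F [ 0.6 -0.3  1.4] w 27.0 yaw x -20.3 zaxis [-0.007  0.016 -1.   ] q [-1.17  0.29  1.46 -0.    1.41  0.75]
delta tool /50: [  2.782 -12.46    0.662]
```

```bash
python3 -m crank '[{"travel":[0.2,-0.95,0.03],"turn":0},{"travel":[0.2,-0.95,0.03],"turn":0},{"travel":[0.2,-0.95,0.03],"turn":0},{"travel":[0.2,-0.95,0.03],"turn":0},{"travel":[0.2,-0.95,0.03],"turn":0},{"travel":[0.2,-0.95,0.03],"turn":0},{"travel":[0.2,-0.95,0.03],"turn":0},{"travel":[0.2,-0.95,0.03],"turn":0},{"travel":[0.2,-0.95,0.03],"turn":0},{"travel":[0.2,-0.95,0.03],"turn":0}]' 
python3 st.py 599 -31 370
```

```text
t: 1.9
ee_pos: [517.0, -150.3, 385.6]
orientation: [-3.078, 0.573, 0.014]
ft_force: [1.3, -0.2, 0.4]
width: 0.6
t 1.9 pos [ 517.  -150.3  385.6] F [ 1.3 -0.2  0.4] w 0.6 yaw x -21.1 zaxis [-0.007  0.012 -1.   ] q [-0.31  0.16  1.65  0.01  1.34  1.63]
delta tool /50: [ 0.675 -2.813  0.329]
```

```bash
python3 -m crank '[{"travel":[0.2,-0.8,0],"turn":-0.1},{"travel":[0.2,-0.8,0.1],"turn":-0.1},{"travel":[0.15,-0.65,0.1],"turn":-0.1},{"travel":[0.1,-0.4,0.05],"turn":-0.1},{"travel":[0,0,0],"turn":0},{"travel":[0,0,0],"turn":0}]' 
python3 st.py 599 -31 345
python3 - <<'E'
from h import *
s=imaging.get_image("side");t=imaging.get_image("top")
cv2.imwrite("pics/s1.png",cv2.resize(s[100:240,200:340],None,fx=4,fy=4)); cv2.imwrite("pics/t1.png",cv2.resize(t[140:280,220:360],None,fx=4,fy=4))
E
```

```text
t: 2.5
ee_pos: [596.7, -25.8, 370.6]
orientation: [-3.091, 0.496, 0.02]
ft_force: [0.1, 1.1, 0.0]
width: 0.4
t 2.5 pos [596.7 -25.8 370.6] F [0.1 1.1 0. ] w 0.4 yaw x -18.2 zaxis [-0.011  0.013 -1.   ] q [-0.07  0.27  1.55  0.01  1.34  1.82]
delta tool /50: [0.084 0.089 0.51 ]
```

View pics/s1.png

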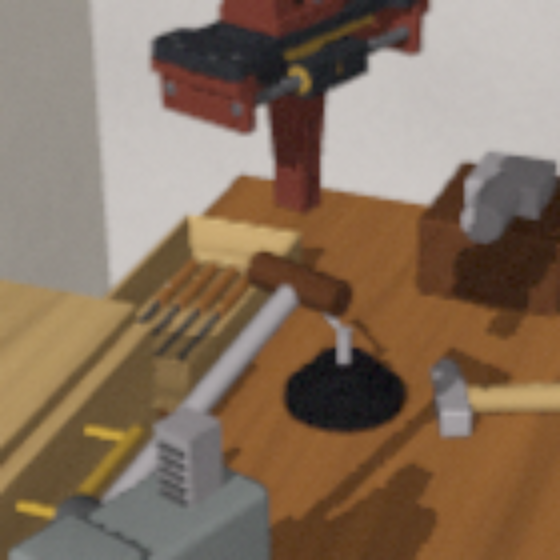

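View pics/t1.png

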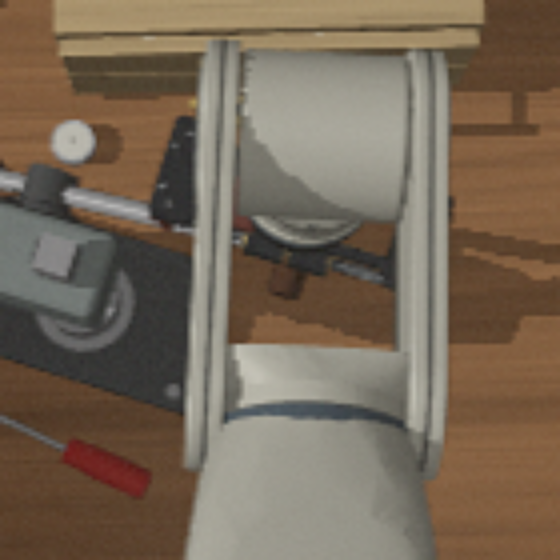

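The closed fingertips at side-view pixel (298,205) sit above the handle, and the top view shows the gripper body clear of the press head. I'll align and descend until they touch.

```bash
python3 -m crank '[{"travel":[0.06,0.1,0.2],"turn":0},{"travel":[0.02,0,0.2],"turn":0},{"travel":[0,0,0.2],"turn":0},{"travel":[0,0,0.1],"turn":0},{"travel":[0,0,0.06],"turn":0},{"travel":[0,0,0.06],"turn":0}]' 
python3 st.py 599 -31 322
```

```text
t: 3.2
ee_pos: [596.8, -36.4, 326.5]
orientation: [-3.089, 0.507, 0.02]
ft_force: [-0.3, -0.7, -0.1]
width: 0.4
t 3.2 pos [596.8 -36.4 326.5] F [-0.3 -0.7 -0.1] w 0.4 yaw x -18.6 zaxis [-0.011  0.013 -1.   ] q [-0.09  0.3   1.6   0.01  1.25  1.81]
delta tool /50: [ 0.009 -0.115  0.09 ]
```

```bash
cat > arc.py <<'E'
import numpy as np,sys
from workcell import ctrl
from scipy.spatial.transform import Rotation as Ro
o=ctrl.get_obs();R=Ro.from_rotvec(o["orientation"]).as_matrix();p=o["ee_pos"]
yd=np.array([.322,.947]);H=np.array([660.6,150.6])
print("t",round(o["t"],2),"pos",p.round(1),"F",o["ft_force"].round(1),"w",round(o["width"],1))
for dz in map(float,sys.argv[1:]):
    z=p[2]-29-dz;a=np.arcsin((z-210)/210);h=H-yd*210*np.cos(a)
    g=np.r_[h,z+29];print(dz,"lever",a.round(3),"goal",g.round(1),"tool/50",(R.T@(g-p)/50).round(3))
E
python3 -m crank '[{"travel":[0,-0.09,0.04],"turn":0},{"travel":[0,0,0.04],"turn":0},{"travel":[0,0,0.04],"turn":0}]' 
python3 arc.py 0 20 40
```

```text
t: 3.5
ee_pos: [598.6, -31.7, 320.6]
orientation: [-3.09, 0.507, 0.018]
ft_force: [-0.2, -0.4, 1.0]
width: 0.5
t 3.5 pos [598.6 -31.7 320.6] F [-0.2 -0.4  1. ] w 0.5
0.0 lever 0.399 goal [598.3 -32.6 320.6] tool/50 [-0.    0.02 -0.  ]
20.0 lever 0.298 goal [596.  -39.5 300.6] tool/50 [0.005 0.169 0.399]
40.0 lever 0.199 goal [594.3 -44.3 280.6] tool/50 [0.01  0.273 0.798]
```

```bash
for i in 1; do python3 -m crank '[{"travel":[0,0.03,0.06],"turn":0},{"travel":[0,0.03,0.06],"turn":0}]'; done|grep -E "t:|pos|force"
python3 -m crank '[{"travel":[0,0.03,0.06],"turn":0},{"travel":[0,0.03,0.06],"turn":0}]'|grep -E "t:|pos|force"
python3 -m crank '[{"travel":[0,0.03,0.06],"turn":0},{"travel":[0,0.03,0.06],"turn":0}]'|grep -E "t:|pos|force"
python3 arc.py 0 20 40
```

```text
t: 3.7
ee_pos: [597.8, -34.1, 314.7]
ft_force: [0.0, 0.4, 1.1]
t: 3.9
ee_pos: [596.9, -37.0, 308.2]
ft_force: [0.8, 0.7, 0.8]
t: 4.1
ee_pos: [595.8, -40.0, 301.6]
ft_force: [1.1, 0.5, 0.4]
t 4.1 pos [595.8 -40.  301.6] F [1.1 0.5 0.4] w 0.1
0.0 lever 0.303 goal [596.1 -39.2 301.6] tool/50 [-0.    -0.017  0.   ]
20.0 lever 0.204 goal [594.4 -44.1 281.6] tool/50 [0.004 0.09  0.399]
40.0 lever 0.108 goal [593.4 -47.1 261.6] tool/50 [0.009 0.157 0.799]
```

Run:
```python
from h import *
s=imaging.get_image("side")
cv2.imwrite("pics/s2.png",cv2.resize(s[100:300,190:330],None,fx=3,fy=3))
```

```text
(no output)
```

View pics/s2.png

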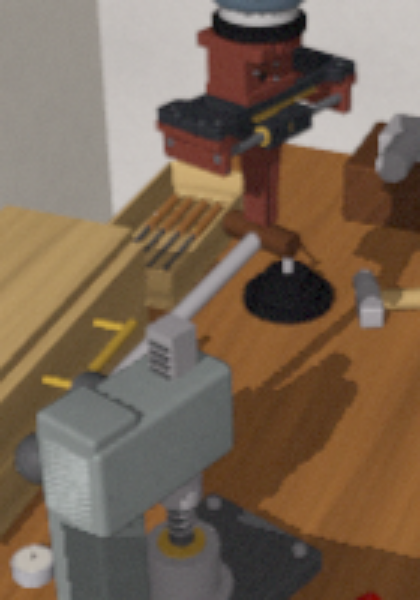

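The fingertips rest on the handle at about pixel (275,177) and the lever is following. The punch is just above the disc. I'll continue in small steps.

```bash
python3 -m crank '[{"travel":[0,0.01,0.05],"turn":0},{"travel":[0,0.01,0.05],"turn":0}]'|grep -E "pos|force"
python3 -m crank '[{"travel":[0,0.01,0.05],"turn":0},{"travel":[0,0.01,0.05],"turn":0}]'|grep -E "pos|force"
python3 -m crank '[{"travel":[0,0.01,0.05],"turn":0},{"travel":[0,0.01,0.05],"turn":0}]'|grep -E "pos|force"
python3 arc.py 0 20 40
```

```text
ee_pos: [595.2, -41.6, 296.5]
ft_force: [-2.6, -0.7, 8.3]
ee_pos: [594.9, -42.6, 293.3]
ft_force: [-3.6, 0.8, 9.9]
ee_pos: [594.7, -43.2, 291.1]
ft_force: [-3.5, 2.3, 11.5]
t 4.75 pos [594.7 -43.2 291.1] F [-3.5  2.3 11.5] w 0.2
0.0 lever 0.251 goal [595.1 -42.1 291.1] tool/50 [ 0.001 -0.025  0.   ]
20.0 lever 0.153 goal [593.8 -45.9 271.1] tool/50 [0.004 0.061 0.399]
40.0 lever 0.058 goal [593.1 -47.9 251.1] tool/50 [0.008 0.107 0.799]
```

```bash
for_() { grep -E "pos|force"|tr '\n' ' ';echo; }
python3 -m crank '[{"travel":[0,-0.01,0.06],"turn":0},{"travel":[0,0,0.06],"turn":0}]'|for_
python3 -m crank '[{"travel":[0,0,0.06],"turn":0}]'|for_
python3 -m crank '[{"travel":[0,0,0.06],"turn":0}]'|for_
python3 -m crank '[{"travel":[0,0,0.06],"turn":0}]'|for_
python3 -m crank '[{"travel":[0,0,0.06],"turn":0}]'|for_
python3 -m crank '[{"travel":[0,0,0.06],"turn":0}]'|for_
python3 arc.py 0 20 40
```

```text
ee_pos: [594.5, -43.9, 288.6] ft_force: [-6.0, -0.7, 13.6] 
ee_pos: [594.3, -44.2, 287.5] ft_force: [-6.2, -0.9, 14.2] 
ee_pos: [594.3, -44.5, 286.4] ft_force: [-5.5, -0.7, 14.2] 
ee_pos: [594.1, -44.7, 285.4] ft_force: [-5.8, -1.6, 14.1] 
ee_pos: [594.0, -45.0, 284.3] ft_force: [-5.5, -1.0, 12.7] 
ee_pos: [593.9, -45.3, 283.0] ft_force: [-5.3, -0.8, 13.2] 
t 5.45 pos [593.9 -45.3 283. ] F [-5.3 -0.8 13.2] w 0.4
0.0 lever 0.211 goal [594.5 -43.8 283. ] tool/50 [ 0.002 -0.032  0.   ]
20.0 lever 0.115 goal [593.4 -47.  263. ] tool/50 [0.003 0.036 0.4  ]
40.0 lever 0.019 goal [593.  -48.2 243. ] tool/50 [0.004 0.065 0.8  ]
```

```bash
for_() { grep -E "pos|force"|tr '\n' ' ';echo; }
python3 -m crank '[{"travel":[-0.01,-0.01,0.06],"turn":0}]'|for_
python3 -m crank '[{"travel":[-0.01,-0.01,0.06],"turn":0}]'|for_
python3 -m crank '[{"travel":[-0.01,0,0.06],"turn":0}]'|for_
python3 -m crank '[{"travel":[0,0,0.06],"turn":0}]'|for_
python3 -m crank '[{"travel":[0,0,0.06],"turn":0}]'|for_
python3 -m crank '[{"travel":[0,0,0.06],"turn":0}]'|for_
python3 -m crank '[{"travel":[0,0,0.06],"turn":0}]'|for_
python3 -m crank '[{"travel":[0,0,0.06],"turn":0}]'|for_
python3 arc.py 0 20 40
```

```text
ee_pos: [593.6, -45.5, 281.3] ft_force: [-2.3, -4.7, 6.4] 
ee_pos: [593.5, -45.9, 279.4] ft_force: [-2.2, -5.8, 6.7] 
ee_pos: [593.3, -46.5, 277.3] ft_force: [-1.5, -1.5, 6.5] 
ee_pos: [593.2, -47.0, 275.1] ft_force: [-3.3, -1.2, 6.4] 
ee_pos: [593.0, -47.5, 272.8] ft_force: [-3.4, -1.6, 8.0] 
ee_pos: [592.9, -47.9, 270.6] ft_force: [-3.3, -1.0, 8.2] 
ee_pos: [592.7, -48.3, 268.4] ft_force: [-3.5, -0.8, 8.8] 
ee_pos: [592.6, -48.7, 266.3] ft_force: [-3.5, -0.4, 8.7] 
t 6.25 pos [592.6 -48.7 266.3] F [-3.5 -0.4  8.7] w 0.7
0.0 lever 0.13 goal [593.6 -46.6 266.3] tool/50 [ 0.004 -0.046 -0.   ]
20.0 lever 0.035 goal [593.  -48.1 246.3] tool/50 [ 0.003 -0.013  0.4  ]
40.0 lever -0.061 goal [593.1 -47.9 226.3] tool/50 [ 0.001 -0.019  0.8  ]
```

First click felt at TCP z of about 282 (14 N falling to 6 N). I expect the second near 253 and the third near 223.

```bash
for_() { grep -E "pos|force"|tr '\n' ' ';echo; }
python3 -m crank '[{"travel":[0,-0.02,0.06],"turn":0},{"travel":[0,-0.02,0.06],"turn":0}]'|for_
python3 -m crank '[{"travel":[0,-0.01,0.06],"turn":0},{"travel":[0,-0.01,0.06],"turn":0}]'|for_
python3 -m crank '[{"travel":[0,0,0.06],"turn":0}]'|for_
python3 -m crank '[{"travel":[0,0,0.06],"turn":0}]'|for_
python3 -m crank '[{"travel":[0,0,0.06],"turn":0}]'|for_
python3 -m crank '[{"travel":[0,0,0.06],"turn":0}]'|for_
python3 -m crank '[{"travel":[0,0,0.06],"turn":0}]'|for_
python3 -m crank '[{"travel":[0,0,0.06],"turn":0}]'|for_
python3 arc.py 0 20 40
```

```text
ee_pos: [592.5, -49.1, 262.6] ft_force: [-6.4, -5.1, 14.3] 
ee_pos: [592.4, -49.6, 259.7] ft_force: [-6.6, -2.2, 14.8] 
ee_pos: [592.3, -49.9, 258.4] ft_force: [-5.9, 0.7, 14.1] 
ee_pos: [592.2, -50.0, 257.2] ft_force: [-6.6, 0.4, 15.5] 
ee_pos: [592.2, -50.2, 256.1] ft_force: [-6.7, -0.3, 14.7] 
ee_pos: [592.1, -50.3, 255.0] ft_force: [-6.5, 0.5, 14.1] 
ee_pos: [592.0, -50.5, 253.7] ft_force: [-5.9, -0.0, 13.9] 
ee_pos: [591.9, -50.6, 252.2] ft_force: [-3.2, -0.2, 6.6] 
t 7.25 pos [591.9 -50.6 252.2] F [-3.2 -0.2  6.6] w 0.4
0.0 lever 0.063 goal [593.1 -47.9 252.2] tool/50 [ 0.006 -0.06  -0.   ]
20.0 lever -0.032 goal [593.  -48.2 232.2] tool/50 [ 0.002 -0.057  0.4  ]
40.0 lever -0.128 goal [593.5 -46.6 212.2] tool/50 [-0.001 -0.093  0.799]
```

Second click at z of about 253, as predicted.

```bash
for_() { grep -E "pos|force"|tr '\n' ' ';echo; }
python3 -m crank '[{"travel":[0,-0.02,0.06],"turn":0},{"travel":[0,-0.02,0.06],"turn":0}]'|for_
python3 -m crank '[{"travel":[0,-0.02,0.06],"turn":0},{"travel":[0,-0.02,0.06],"turn":0}]'|for_
python3 -m crank '[{"travel":[0,-0.02,0.06],"turn":0},{"travel":[0,-0.01,0.06],"turn":0}]'|for_
python3 -m crank '[{"travel":[0,-0.01,0.06],"turn":0},{"travel":[0,-0.01,0.06],"turn":0}]'|for_
python3 -m crank '[{"travel":[0,-0.01,0.06],"turn":0},{"travel":[0,-0.01,0.06],"turn":0}]'|for_
python3 -m crank '[{"travel":[0,-0.01,0.06],"turn":0}]'|for_
python3 arc.py 0 10
```

```text
ee_pos: [592.1, -50.4, 248.0] ft_force: [-3.0, -4.9, 6.2] 
ee_pos: [592.1, -50.7, 243.4] ft_force: [-4.0, -4.3, 7.9] 
ee_pos: [592.0, -51.0, 238.9] ft_force: [-5.1, -0.0, 8.1] 
ee_pos: [592.0, -51.2, 234.8] ft_force: [-4.7, -1.8, 10.6] 
ee_pos: [592.0, -51.3, 231.4] ft_force: [-6.1, -1.5, 14.0] 
ee_pos: [592.0, -51.2, 229.9] ft_force: [-5.2, -1.4, 14.8] 
t 8.35 pos [592.  -51.2 229.9] F [-5.2 -1.4 14.8] w 0.6
0.0 lever -0.043 goal [593.  -48.1 229.9] tool/50 [-0.    -0.067 -0.001]
10.0 lever -0.091 goal [593.3 -47.4 219.9] tool/50 [-0.002 -0.085  0.198]
```

```bash
for_() { grep -E "pos|force"|tr '\n' ' ';echo; }
python3 -m crank '[{"travel":[0,-0.02,0.06],"turn":0}]'|for_
python3 -m crank '[{"travel":[0,-0.02,0.06],"turn":0}]'|for_
python3 -m crank '[{"travel":[0,-0.02,0.06],"turn":0}]'|for_
python3 -m crank '[{"travel":[0,-0.02,0.06],"turn":0}]'|for_
python3 -m crank '[{"travel":[0,-0.02,0.06],"turn":0}]'|for_
python3 arc.py 0 10
```

```text
ee_pos: [592.0, -51.2, 228.6] ft_force: [-7.6, -3.1, 15.9] 
ee_pos: [592.1, -51.1, 227.3] ft_force: [-7.2, -3.9, 15.8] 
ee_pos: [592.0, -51.1, 226.0] ft_force: [-7.7, -3.4, 16.1] 
ee_pos: [592.0, -51.1, 224.8] ft_force: [-7.0, -2.3, 15.1] 
ee_pos: [592.0, -51.0, 223.5] ft_force: [-6.8, -2.6, 13.8] 
t 8.85 pos [592.  -51.  223.5] F [-6.8 -2.6 13.8] w 0.9
0.0 lever -0.074 goal [593.2 -47.7 223.5] tool/50 [ 0.001 -0.07  -0.002]
10.0 lever -0.122 goal [593.5 -46.8 213.5] tool/50 [-0.002 -0.095  0.197]
```

```bash
for_() { grep -E "pos|force"|tr '\n' ' ';echo; }
python3 -m crank '[{"travel":[0,-0.02,0.06],"turn":0}]'|for_
python3 -m crank '[{"travel":[0,-0.02,0.05],"turn":0}]'|for_
python3 -m crank '[{"travel":[0,-0.02,0.05],"turn":0}]'|for_
python3 arc.py 0 10
```

```text
ee_pos: [592.1, -51.0, 221.9] ft_force: [-4.4, -2.4, 9.2] 
ee_pos: [592.1, -50.9, 220.4] ft_force: [-3.2, -3.5, 8.9] 
ee_pos: [592.2, -50.8, 218.9] ft_force: [-3.8, -2.7, 8.2] 
t 9.15 pos [592.2 -50.8 218.9] F [-3.8 -2.7  8.2] w 0.5
0.0 lever -0.096 goal [593.3 -47.4 218.9] tool/50 [ 0.    -0.072 -0.002]
10.0 lever -0.144 goal [593.7 -46.2 208.9] tool/50 [-0.003 -0.103  0.197]
```

Third click at z of about 222.5 (14 N falling to 8–9 N). I'll go a few mm further for margin and check that it holds.

```bash
for_() { grep -E "pos|force"|tr '\n' ' ';echo; }
python3 -m crank '[{"travel":[0,-0.02,0.05],"turn":0},{"travel":[0,-0.02,0.05],"turn":0},{"travel":[0,-0.01,0.05],"turn":0}]'|for_
python3 - <<'E'
from h import *
from workcell import ctrl
for i in range(12):
    s=imaging.get_image("side")
    o=ctrl.get_obs()
    if i%3==2: print(round(o["t"],2),o["ee_pos"].round(1),o["ft_force"].round(1))
cv2.imwrite("pics/s3.png",cv2.resize(s[100:320,190:330],None,fx=2.7,fy=2.7))
E
```

```text
ee_pos: [592.2, -50.5, 213.8] ft_force: [-3.3, -0.1, 8.8] 
9.6 [592.3 -50.5 213.6] [-3.4 -0.8  7.1]
9.75 [592.3 -50.5 213.6] [-2.3 -1.5  6.6]
9.9 [592.2 -50.5 213.6] [-3.3 -0.5  6.9]
10.05 [592.3 -50.5 213.6] [-3.3 -0.5  6.8]
```

View pics/s3.png

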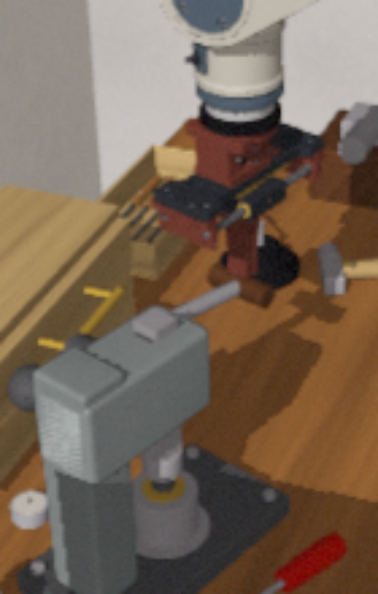

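The picture shows the fingertips still on the handle at about pixel (280,200), the ram down with the punch pushed in, and the bystanders in view in place. The hold is steady at about 7 N, roughly 9 mm past the third click and 20 mm short of the fourth.

```bash
python3 -c "
from workcell import workorder,ctrl
print(workorder.close_job()); o=ctrl.get_obs(); print(o['t'],o['ee_pos'],o['ft_force'])"
```

```text
the job is handed in; nothing more can be done
None
the job is handed in; nothing more can be done
```

I pressed the lever down from above with shut fingertips, took it through three clicks, and handed the job in at about 10 s with the lever still held down. No verdict is reported.

- **Meeting the disc:** I felt it at a tool height (TCP z) of about 298 mm, where the push jumped from about 1 N to 8 N.
- **Clicks:** they came at about 282, 253 and 222.5 mm, each as a force drop of 5 to 8 N. The 30 mm spacing matched the description.
- **Where it stopped:** I stopped at 213.6 mm, about 9 mm of handle travel past the third click and about 20 mm short of the fourth. That puts the ram foot about 20 mm above the disc. This comes from the handle travel, because I did not measure the ram foot directly.
- **Last checks:** over the last 0.5 s the pose held still, with a steady push of about 7 N. In the last side picture, the stand, hammer, screwdriver and tealight looked unmoved. I did not check the jar, brick and bench block again, as that picture left them out, but the arm never went near them.
- **Side force:** the force reading showed a sideways push of 3 to 8 N at the fingertips while pressing. I put this down to friction along the handle, and the fingertips did not slip.

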